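Put the turned tier boxes together

TASK

Put the two turned boxes together, one of pale wood and one of dark wood: on each base, about where it stands, goes the tier of the same wood, and on the tier its lid, each seated level and fully home in the rim below. Set the pieces down gently, without dropping or ramming them onto each other, and leave the finished reddish box, the gouge and the wax tin where they are.

Things in the scene. Friction and masses are not known exactly. Their poses are not given: they have to be found in the camera images.
- pale_base: Base of the pale cream-coloured (maple) box: open round cup 50 mm tall; its foot, 76 mm across and 9 mm high, shows as a wider ring from above. Body 60 mm outside, wall 5 mm, mouth 50 mm inside, rim 50 mm above the bench. Stands upright, loose, about 75 g. Origin: centre of its underside; z up along its axis.
- pale_tier: Tier of the pale cream-coloured (maple) box: open cup without a foot, standing on its spigot. Spigot 7 mm long, 46 mm across, tapering to 38 mm below; body from 7 to 43 mm above the origin, 60 mm outside, wall 5 mm, mouth 50 mm. The spigot drops into the mouth below: fully home, its origin is 43 mm above the base's origin. About 45 g. Origin: centre of its underside; z up along its axis.
- pale_lid: Lid of the pale cream-coloured (maple) box, standing on a spigot like the tier's; above it a low domed disc 60 mm across from 7 to 17 mm above the origin, and a knob 18 mm thick from 26 to 36 mm (neck 12 mm thick, top at 39 mm). Fully home in the tier, its origin is 36 mm above the tier's origin. About 40 g. Origin: centre of its underside; z up along its axis.
- dark_base: Base of the dark brown (walnut) box: open round cup 50 mm tall; its foot, 76 mm across and 9 mm high, shows as a wider ring from above. Body 60 mm outside, wall 5 mm, mouth 50 mm inside, rim 50 mm above the bench. Stands upright, loose, about 75 g. Origin: centre of its underside; z up along its axis.
- dark_tier: Tier of the dark brown (walnut) box: open cup without a foot, standing on its spigot. Spigot 7 mm long, 46 mm across, tapering to 38 mm below; body from 7 to 43 mm above the origin, 60 mm outside, wall 5 mm, mouth 50 mm. The spigot drops into the mouth below: fully home, its origin is 43 mm above the base's origin. About 45 g. Origin: centre of its underside; z up along its axis.
- dark_lid: Lid of the dark brown (walnut) box, standing on a spigot like the tier's; above it a low domed disc 60 mm across from 7 to 17 mm above the origin, and a knob 18 mm thick from 26 to 36 mm (neck 12 mm thick, top at 39 mm). Fully home in the tier, its origin is 36 mm above the tier's origin. About 40 g. Origin: centre of its underside; z up along its axis.
- sample_box: Finished reddish tier box, put together (base, tier, lid; glued as one piece), 76 mm across the foot, 60 mm across the body, 118 mm tall, standing at the robot's right. Leave it alone. Origin: centre of its underside.
- gouge: Turning gouge lying on the bench at the robot's left: round wooden handle 28 mm thick, steel blade, 420 mm long in all, along its x axis (blade to +x). Leave it alone. Origin: on the bench below its axis, 200 mm from the handle's end.
- wax_tin: Round metal wax tin with a green lid, 75 mm across, 34 mm tall, at the robot's right. Leave it alone. Origin: centre of its underside.
There are look-alikes about, which are no part of the job. What is shaped like the pale_base but orange or purple is not meant.

How it is judged (in metres and radians):
At the end, for the whole second after the job is handed in: In both the pale and the dark box the tier sits in its own base and the lid in its own tier: centred within 4 mm, seated to within 3 mm of fully home, all three upright within 0.08 rad and at rest, and the base less than 30 mm from where it stood (horizontal distance between pale_tier and pale_base below 0.004 m and z of pale_tier in the frame of pale_base between 0.04 and 0.0455 m and horizontal distance between pale_lid and pale_tier below 0.004 m and z of pale_lid in the frame of pale_tier between 0.033 and 0.0385 m and distance of each of pale_base, dark_base from where it was at the start of the episode below 0.03 m and angle between each of pale_base, pale_tier, pale_lid, dark_base, dark_tier, dark_lid's own z axis and vertical below 0.08 rad and linear speed of each of pale_base, pale_tier, pale_lid, dark_base, dark_tier, dark_lid below 0.02 m/s and horizontal distance between dark_tier and dark_base below 0.004 m and z of dark_tier in the frame of dark_base between 0.04 and 0.0455 m and horizontal distance between dark_lid and dark_tier below 0.004 m and z of dark_lid in the frame of dark_tier between 0.033 and 0.0385 m); the robot touches nothing.
It fails at once if a tier or lid is dropped: it falls free of the fingers faster than 0.6 m/s (a drop of about 18 mm) ((linear speed of pale_tier above 0.6 m/s and contact force between the fingers and pale_tier below 0.1 N) or (linear speed of pale_lid above 0.6 m/s and contact force between the fingers and pale_lid below 0.1 N) or (linear speed of dark_tier above 0.6 m/s and contact force between the fingers and dark_tier below 0.1 N) or (linear speed of dark_lid above 0.6 m/s and contact force between the fingers and dark_lid below 0.1 N)).
It fails at once if a piece is rammed onto the one below (more than 80 N between them) (contact force between pale_tier and pale_base above 80 N or contact force between pale_lid and pale_tier above 80 N or contact force between dark_tier and dark_base above 80 N or contact force between dark_lid and dark_tier above 80 N).
It fails at once if the reddish box, the gouge or the wax tin is shifted by more than 20 mm (distance of any of sample_box, gouge, wax_tin from where it was at the start of the episode above 0.02 m).
It also fails if it takes over 102 s, if anything falls off the work surface, if the arm or the gripper's body presses on something with over 40 N, if the wrist force passes 120 N, or if a joint passes its speed limit or range.

ROBOT

A 6-joint arm with a two-finger parallel gripper is mounted at the origin on the work surface. World frame = base frame: x ahead of the robot, y to its left, z up, the work surface at z = 0. Lengths are in mm, angles in rad, forces in N, time in s.
With the tool pointing down it reaches from about 350 to 850 mm from the base axis. Payload 8.1 kg.
Tool frame: the origin (TCP) lies at the very end of the fingers, on their centre line; the grasp point (between the pads) lies 19 mm behind it; z points along the fingers, x is the direction in which the jaws open and shut, and the axes are right-handed (so a half turn about z gives the same grasp; the last joint's range is limited). The gripper opens to 85 mm and grips with 20 to 120 N. Pads are 22 mm wide; open, the fingers measure 114 mm over their backs; the gripper's body (76 mm by 85 mm) begins 54 mm behind the grasp point. The pads swing forward as they close: fully open they stand 13 mm farther back than shut.
Start: joints at [-1.281, 0.13, 1.488, -0, 1.523, -0.085], TCP at [219.672, -558.345, 231.292] pointing down, gripper open.
Joint ranges: [-2.96, 2.96], [-0.89, 2.26], [0.02, 2.5], [-1.34, 4.48], [0, 2.73], [-2.66, 2.66]. Speed limits (rad/s): [2.39, 2.39, 2.79, 3.14, 3.14, 3.14].

INTERFACE

Orientations are given as a 3x3 rotation matrix whose columns are the frame's x, y, z axes.
In Python, from bench import robot gives the robot as it stands.
- The arm moves only by the shell command python3 -m crank 'ROWS' [OPENING]. ROWS is a JSON object of lists of equal length, an entry for each row: "translation": the shift along the tool's x, y, z in cm, a list of three; "spin": the turn about the tool's z in degrees. A call has 1 to 10 rows; each row shifts and turns the commanded pose from where the row before left it, along the tool's axes as they then stand; what a row does not reach is not made up. A row lasts 1/10 s, in which the tool goes at most 50 mm and 8.59 degrees, less where a joint would pass 70% of its speed; a pose out of reach is approached as far as the arm can. A call with a gripper value outside its range is refused whole. OPENING is the opening, from 0 (shut) to 1 (fully open), set as the call begins (- or left out, the last holds). The fingers move at their own pace and stop on an object; the grip force is fixed at half the most. Time passes only in rows, so rows that do not move let the fingers close. It gives the time, the measured TCP pose, the force and the opening at its end, in the units of the state.
- robot.get_obs(): the state, without advancing time (a new reading comes with each control period).
- robot.grab_frame(name): name is "scene" or "top" or "wrist"; returns a dict with "image" (400x640x3 uint8, red, green, blue), "fx", "fy", "cx", "cy" (pixels), "view" (4x4, takes a point from world to camera coordinates); the wrist camera has in their place "tool_from_camera" (4x4, takes a point from camera to tool coordinates, whose origin is the TCP and whose axes are the tool frame's). Camera axes: x right, y down, z forward; pixel columns grow to the right and rows downward; lengths in mm; the calibration is good to about 2 mm. A picture is of the moment at which its call begins: read the wrist's pose just before it. There is no depth.
- robot.sign_off(): hands the job in, once; it reports no verdict.
The state is a dict: "t": time; "joint_positions": joint angles; "joint_velocities": joint speeds; "tau": joint torques, N m; "eef_pos": TCP position; "tool_rot": TCP orientation; "wrist_force": force on the tool from outside, world axes, zero at the start; "torque": the same for the moment, N m; "width": opening from 0.0 (shut) to 1.0 (fully open).
Only numpy, scipy, OpenCV 4.12 (cv2) and the standard library are available. Lean on these libraries where they do the work, as an engineer would, in place of code of your own. Each camera call takes 0.05 s, during which the arm holds its last target.

## Working session

There is one attempt and no reset: what is moved stays moved. The work goes in short steps, Python scripts to look and compute and a shell command to move; the robot and the scene stay as the last step left them, time stands still between calls to the robot, and variables do not carry over. Pictures are saved under pics/ and viewed, and the job is handed in when it is done.

```bash
mkdir -p pics; ls
python3 - <<'E'
from bench import robot
import cv2,numpy as np
o=robot.get_obs();print(o)
for n in("scene","top"):
    f=robot.grab_frame(n);cv2.imwrite(f"pics/{n}0.png",f["image"][:,:,::-1]);print(n,f["fx"],f["fy"],f["cx"],f["cy"],np.round(f["view"],4).tolist())
f=robot.grab_frame("wrist");print(np.round(f["tool_from_camera"],3).tolist(),f["fx"])
E
```

```text
pics
{'t': 0.0, 'joint_positions': array([-1.28140458e+00,  1.31167657e-01,  1.48929249e+00,  2.76528472e-05,
        1.52301413e+00, -8.54171565e-02]), 'joint_velocities': array([0.00078321, 0.00173942, 0.00068373, 0.00065677, 0.00027836,
       0.00097528]), 'tau': array([ 1.77771162e-04, -5.69390130e+01, -5.00552917e+01,  3.70682301e-04,
        1.50820351e-02, -1.56540057e-05]), 'eef_pos': array([ 219.51703505, -557.79969146,  230.23331102]), 'tool_rot': array([[ 3.66092979e-01, -9.30578138e-01, -5.10485484e-04],
       [-9.30576394e-01, -3.66093286e-01,  1.81126537e-03],
       [-1.87240927e-03, -1.88045796e-04, -9.99998229e-01]]), 'wrist_force': array([ 0.3269792 , -0.02148871, -0.37414839]), 'torque': array([ 0.01460155, -0.0434257 ,  0.01292268]), 'width': 1.001671808500082}
scene 457.7650532038976 457.7650532038976 316.6122230006622 198.61080034507842 [[-0.2231, 0.9747, 0.0154, 113.2373], [0.8208, 0.1964, -0.5364, -377.8885], [-0.5258, -0.107, -0.8438, 1701.9095], [0.0, 0.0, 0.0, 1.0]]
top 450.51904620358454 450.51904620358454 319.87024180655686 193.1207462451115 [[-0.0235, -0.9997, -0.0101, 20.5762], [-0.9968, 0.0242, -0.0766, 497.3877], [0.0769, 0.0083, -0.997, 1261.0054], [0.0, 0.0, 0.0, 1.0]]
[[1.0, 0.001, -0.001, -0.213], [-0.0, 0.948, 0.319, -82.218], [0.001, -0.319, 0.948, -142.013], [0.0, 0.0, 0.0, 1.0]] 360.6090013063282
```

View pics/scene0.png

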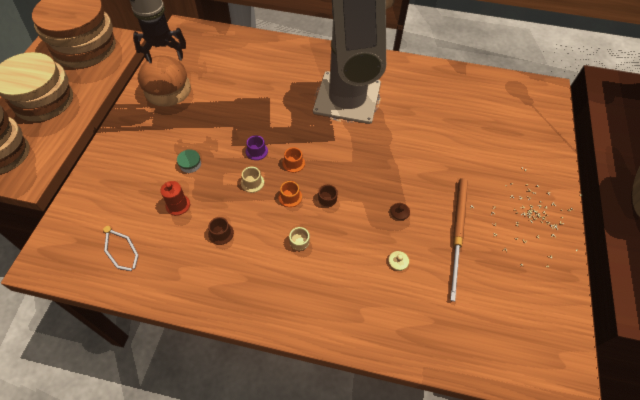

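View pics/top0.png

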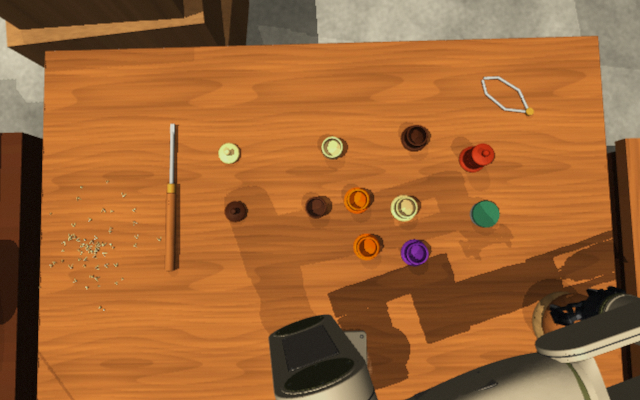

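```bash
cat > h.py <<'E'
import numpy as np,cv2
from bench import robot
def ray(f,uv,z,pose=None):
    K=np.array([(uv[0]-f["cx"])/f["fx"],(uv[1]-f["cy"])/f["fy"],1.])
    if "view" in f:
        V=np.array(f["view"]);R=V[:3,:3].T;c=-R@V[:3,3]
    else:
        p,Rt=pose;T=np.array(f["tool_from_camera"]);R=Rt@T[:3,:3];c=p+Rt@T[:3,3]
    d=R@K;return c+d*(z-c[2])/d[2]
def proj(f,X,pose=None):
    X=np.asarray(X,float)
    if "view" in f:
        V=np.array(f["view"]);q=V[:3,:3]@X+V[:3,3]
    else:
        p,Rt=pose;T=np.array(f["tool_from_camera"]);q=T[:3,:3].T@(Rt.T@(X-p)-T[:3,3])
    return np.array([f["fx"]*q[0]/q[2]+f["cx"],f["fy"]*q[1]/q[2]+f["cy"]])
def wrist(name=None):
    o=robot.get_obs();f=robot.grab_frame("wrist")
    if name: cv2.imwrite(f"pics/{name}.png",f["image"][:,:,::-1])
    return f,(np.array(o["eef_pos"]),np.array(o["tool_rot"])),o
E
python3 - <<'E'
import cv2,numpy as np
from h import *
a=cv2.imread("pics/top0.png")
c=a[110:290,200:520];cv2.imwrite("pics/topc.png",cv2.resize(c,(800,450),interpolation=cv2.INTER_CUBIC))
f=robot.grab_frame("top")
hsv=cv2.cvtColor(a,cv2.COLOR_BGR2HSV)
for n,uv,z in [("pb",(404,208),50),("db",(416,137),50),("pt",(332,147),43),("dt",(317,206),43),("pl",(229,153),12),("dl",(236,211),12),("or1",(357,200),50),("or2",(367,247),50),("pu",(415,252),50),("red",(481,155),118)]:
    print(n,ray(f,uv,z).round(),hsv[int(uv[1]),int(uv[0])])
E
```

```text
pb [ 449. -223.   50.] [ 34  90 229]
db [ 646. -264.   50.] [  9 185  77]
pt [625. -29.  43.] [ 33  91 228]
dt [460.  17.  43.] [ 10 178  96]
pl [621. 268.  12.] [ 19 142 153]
dl [453. 249.  12.] [  9 202  24]
or1 [474. -94.  50.] [ 17 255 221]
or2 [ 344. -117.   50.] [ 14 255 221]
pu [ 327. -248.   50.] [141 174 163]
red [ 580. -418.  118.] [  5 223 165]
```

View pics/topc.png

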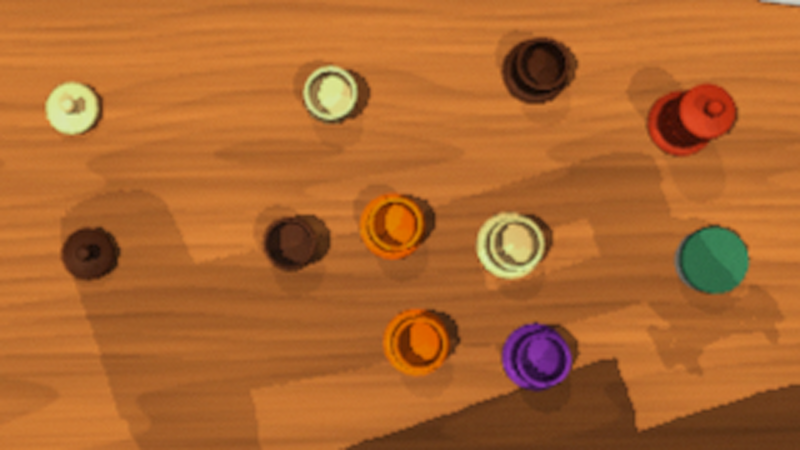

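```bash
python3 -m crank '{"translation":[[0,0,-0.5],[0,0,-0.5],[0,0,0],[0,0,0],[0,0,0],[0,0,0],[0,0,0],[0,0,0]],"spin":[-8.56,-8.56,-8.56,-8.56,-8.56,-8.56,-8.56,-8.56]}' 
python3 -c "
from h import *
o=robot.get_obs();print(o['t'],o['eef_pos'],o['tool_rot'].round(4).tolist())"
```

```text
t: 1.0
eef_pos: [219.6, -558.2, 241.0]
tool_rot: [[1.0, 0.005, -0.0], [0.005, -1.0, 0.001], [-0.0, -0.001, -1.0]]
wrist_force: [0.2, -0.7, -0.8]
width: 0.998
1.0 [ 219.61496909 -558.20363511  240.98634911] [[1.0, 0.0054, -0.0002], [0.0054, -1.0, 0.0005], [-0.0002, -0.0005, -1.0]]
```

```bash
python3 -m crank '{"translation":[[3.3,-3.28,0],[3.3,-3.28,0],[3.3,-3.28,0],[3.3,-3.28,0],[3.3,-3.28,0],[3.3,-3.28,0],[3.3,-3.28,0],[3.3,-3.28,0],[3.3,-3.28,0],[3.3,-3.28,0]],"spin":[0,0,0,0,0,0,0,0,0,0.3]}'
python3 -m crank '{"translation":[[0,0,0],[0,0,0]],"spin":[0,0]}' 
python3 -c "
from h import *
f,p,o=wrist('w1');print(o['t'],p)
import pickle;pickle.dump((f,p),open('w1.pkl','wb'))"
```

```text
t: 2.0
eef_pos: [551.0, -228.9, 241.2]
tool_rot: [[1.0, -0.006, -0.0], [-0.006, -1.0, -0.0], [-0.0, 0.0, -1.0]]
wrist_force: [0.2, -0.9, -0.6]
width: 0.999
t: 2.2
eef_pos: [550.4, -229.5, 240.8]
tool_rot: [[1.0, -0.003, -0.001], [-0.003, -1.0, 0.0], [-0.001, -0.0, -1.0]]
wrist_force: [0.1, -1.0, -0.2]
width: 1.001
2.2 (array([ 550.3566503 , -229.47652155,  240.78908979]), array([[ 9.99993712e-01, -3.41611955e-03, -9.52085338e-04],
       [-3.41595808e-03, -9.99994151e-01,  1.71172754e-04],
       [-9.52664516e-04, -1.67919394e-04, -9.99999532e-01]]))
```

View pics/w1.png

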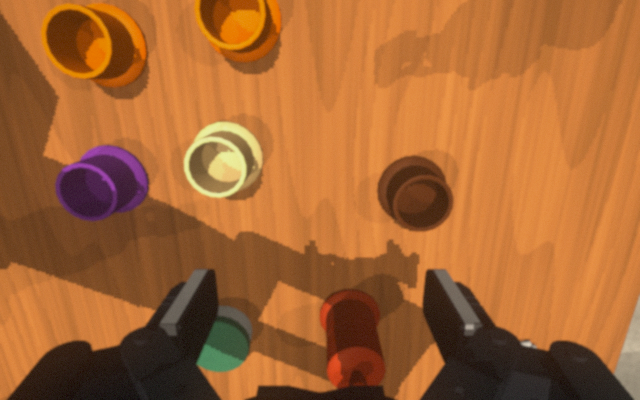

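```bash
cat >> h.py <<'E'
def hough(img,uv,r,w=50,dr=3,p2=12):
    """circle of radius about r px near uv, on 4x crop"""
    x0,y0=int(uv[0]-w),int(uv[1]-w);x0=max(x0,0);y0=max(y0,0)
    c=img[y0:int(uv[1]+w),x0:int(uv[0]+w)]
    g=cv2.cvtColor(c,cv2.COLOR_RGB2GRAY);g=cv2.normalize(g,None,0,255,cv2.NORM_MINMAX)
    g=cv2.resize(g,None,fx=4,fy=4,interpolation=cv2.INTER_CUBIC)
    cs=cv2.HoughCircles(g,cv2.HOUGH_GRADIENT_ALT if 0 else cv2.HOUGH_GRADIENT,1,8,param1=80,param2=p2,minRadius=int(4*(r-dr)),maxRadius=int(4*(r+dr)))
    out=cv2.resize(c,None,fx=4,fy=4,interpolation=cv2.INTER_CUBIC)[:,:,::-1].copy()
    res=[]
    if cs is not None:
        for i,(a,b,rr) in enumerate(cs[0][:3]):
            cv2.circle(out,(int(a),int(b)),int(rr),[(0,0,255),(0,255,0),(255,0,0)][i],1)
            res.append(((a+.5)/4-.5+x0,(b+.5)/4-.5+y0,rr/4))
    return res,out
E
python3 - <<'E'
from h import *
import pickle
f,p=pickle.load(open('w1.pkl','rb'))
outs=[]
for n,uv in [("pale",(216,166)),("dark",(421,201))]:
    res,o=hough(f["image"],uv,32);outs.append(o)
    for r in res: print(n,np.round(r,1),ray(f,r[:2],50,p).round(1))
cv2.imwrite("pics/h1.png",np.hstack(outs))
E
```

```text
pale [217.  163.8  33.2] [ 452.9 -223.8   50. ]
pale [216.5 168.2  29.6] [ 452.  -228.2   50. ]
pale [221.5 162.8  32.6] [ 457.3 -222.9   50. ]
dark [411.8 189.8  34.8] [ 638.6 -250.1   50. ]
dark [419.2 198.5  33.5] [ 646.6 -259.    50. ]
dark [419.5 196.2  34.6] [ 646.6 -256.7   50. ]
```

View pics/h1.png

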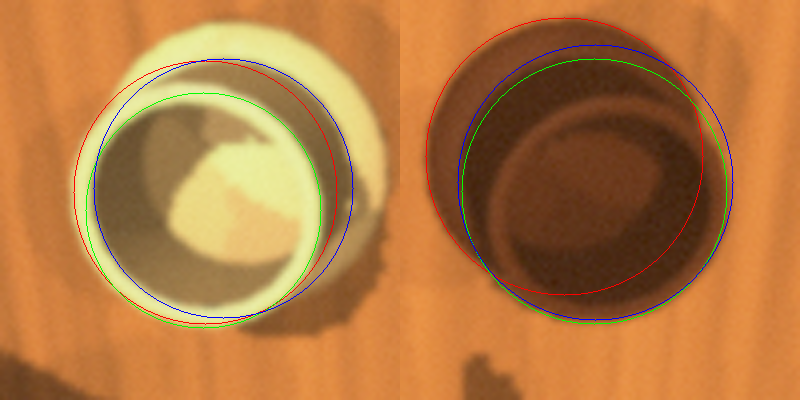

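Run:
```python
from h import *
import pickle
f,p=pickle.load(open('w1.pkl','rb'))
for n,uv,z in [("prim",(214.8,167.3),50),("pfoot",(225.8,158.2),9),("drim",(423,203.3),50)]:
    print(n,ray(f,uv,z,p).round(1))
for X in [(451,-226),(650,-264)]:
    print([proj(f,(X[0]+30*np.cos(a),X[1]+30*np.sin(a),50),p).round(1).tolist() for a in (0,1.57,3.14,4.71)])
```

```text
prim [ 450.5 -227.3   50. ]
pfoot [ 450.8 -227.4    9. ]
drim [ 650.7 -264.    50. ]
[[246.9, 165.9], [212.1, 134.1], [183.4, 166.0], [218.1, 196.2]]
[[453.0, 203.3], [425.1, 173.6], [391.6, 203.4], [419.6, 231.5]]
```

```bash
python3 -m crank '{"translation":[[0,-4.58,0],[0,-4.58,0],[0,-4.58,0],[0,-4.58,0],[0,-4.58,0],[0,0,0],[0,0,0]],"spin":[0,0,0,0,0,0,-0.1]}'
python3 -c "
from h import *
f,p,o=wrist('w2');print(o['t'],p)
import pickle;pickle.dump((f,p),open('w2.pkl','wb'))
c=lambda u,v:cv2.resize(f['image'][v-50:v+50,u-50:u+50],None,fx=4,fy=4,interpolation=cv2.INTER_CUBIC)[:,:,::-1]
a=[proj(f,X,p).astype(int) for X in [(628,-30,43),(460,15,43)]];print(a)
cv2.imwrite('pics/h2.png',np.hstack([c(*q) for q in a]))
"
```

```text
t: 2.95
eef_pos: [551.0, -2.0, 241.4]
tool_rot: [[1.0, -0.004, 0.0], [-0.004, -1.0, -0.001], [0.0, 0.001, -1.0]]
wrist_force: [0.3, -0.7, -0.1]
width: 1.003
2.95 (array([551.00886677,  -2.01498663, 241.42351893]), array([[ 9.99993614e-01, -3.56923691e-03,  1.78428557e-04],
       [-3.56913504e-03, -9.99993469e-01, -5.67990617e-04],
       [ 1.80454684e-04,  5.67350154e-04, -9.99999823e-01]]))
[array([397, 194]), array([224, 150])]
```

View pics/h2.png

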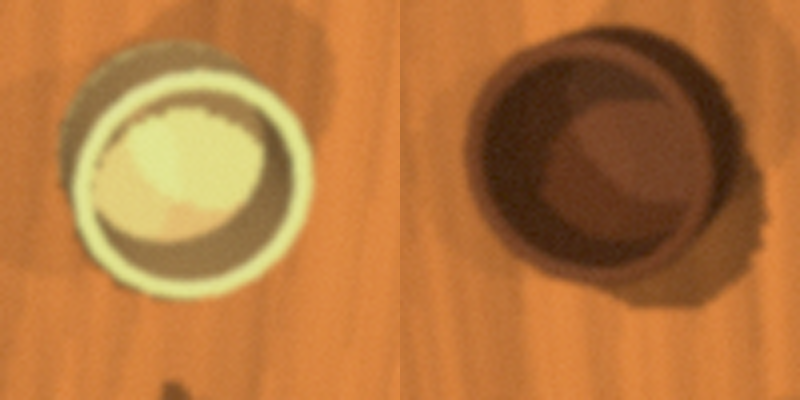

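View pics/w2.png

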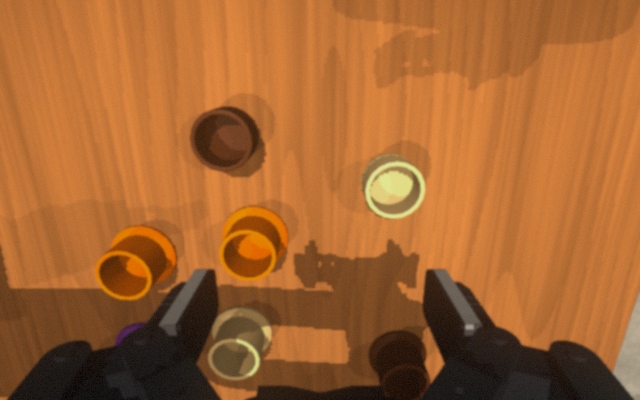

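Run:
```python
from h import *
import pickle
f,p=pickle.load(open('w2.pkl','rb'))
for n,uv,z in [("pt",(395,189.8),43),("dt",(221.2,139.8),43)]:
    print(n,ray(f,uv,z,p).round(1))
```

```text
pt [625.  -25.2  43. ]
dt [457.7  24.8  43. ]
```

```bash
python3 -m crank '{"translation":[[3.7,1.16,0],[3.7,1.16,0],[0,0,4],[0,0,4],[0,0,4],[0,0,4],[0,0,0],[0,0,0]],"spin":[0,0,0,0,0,0,0,0]}'
python3 -c "
from h import *
f,p,o=wrist('w3');print(o['t'],p[0])
"
```

```text
t: 3.8
eef_pos: [624.5, -26.9, 81.2]
tool_rot: [[1.0, -0.007, -0.002], [-0.007, -1.0, -0.0], [-0.002, 0.0, -1.0]]
wrist_force: [-0.4, 0.1, 0.5]
width: 0.997
3.8 [624.53630807 -26.90716111  81.18002122]
```

View pics/w3.png

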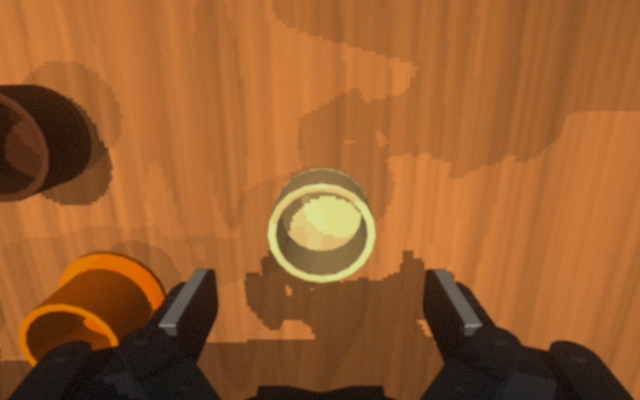

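Run:
```python
from h import *
f=robot.grab_frame("wrist");o=robot.get_obs();p=(o["eef_pos"],o["tool_rot"])
h=cv2.cvtColor(f["image"],cv2.COLOR_RGB2HSV)
m=cv2.inRange(h,(24,60,150),(45,160,255))
cn,_=cv2.findContours(m,cv2.RETR_EXTERNAL,cv2.CHAIN_APPROX_NONE)
c=max(cn,key=cv2.contourArea);e=cv2.fitEllipse(c);print(e,ray(f,e[0],43,p))
print(ray(f,(322,232.5),43,p), p[0])
```

```text
((317.90301513671875, 231.20164489746094), (95.61965942382812, 104.46527862548828), 88.31739807128906) [626.03199146 -24.69877874  43.        ]
[628.29878136 -25.49972948  43.        ] [627.21266532 -26.45723364  84.56181079]
```

Run:
```python
from h import *
for i in range(6):
    o=robot.get_obs();print(o['t'],o["eef_pos"].round(2),np.round(o["tool_rot"][:,0],4),o["joint_positions"].round(4));robot.grab_frame("wrist")
```

```text
3.9 [627.21 -26.46  84.56] [ 1.     -0.0056  0.0043] [-1.2370e-01  3.1020e-01  1.5564e+00 -1.0000e-04  1.2706e+00 -1.1810e-01]
3.95 [627.51 -26.16  84.94] [ 1.     -0.0052  0.0052] [-1.2320e-01  3.0970e-01  1.5563e+00 -1.0000e-04  1.2704e+00 -1.1800e-01]
4.0 [627.47 -25.86  84.84] [ 1.     -0.0048  0.0053] [-0.1228  0.3096  1.5565 -0.      1.2701 -0.118 ]
4.05 [627.12 -25.64  84.37] [ 1.     -0.0046  0.0045] [-1.2250e-01  3.0990e-01  1.5571e+00 -1.0000e-04  1.2700e+00 -1.1790e-01]
4.1 [626.78 -25.43  83.85] [ 1.     -0.0043  0.0038] [-0.1222  0.3102  1.5577 -0.      1.2698 -0.1179]
4.15 [626.37 -25.31  83.28] [ 1.     -0.0042  0.0029] [-0.1221  0.3107  1.5583 -0.      1.2697 -0.1179]
```

```bash
python3 -m crank '{"translation":[[0,0,1],[0,0,1],[0,0,0.5],[0,0,0],[0,0,0],[0,0,0]],"spin":[0,0,0,0,0,0]}'
python3 - <<'E'
from h import *
for i in range(2):
  o=robot.get_obs();f=robot.grab_frame("wrist");p=(o["eef_pos"],o["tool_rot"])
  h=cv2.cvtColor(f["image"],cv2.COLOR_RGB2HSV)
  m=cv2.inRange(h,(24,60,190),(45,160,255))
  cn,_=cv2.findContours(m,cv2.RETR_EXTERNAL,cv2.CHAIN_APPROX_NONE)
  c=max(cn,key=cv2.contourArea);e=cv2.fitEllipse(c);print(o['t'],cv2.boundingRect(c),e,ray(f,e[0],43,p),p[0],p[1][2,:2])
cv2.imwrite('pics/w4.png',f['image'][:,:,::-1])
E
```

```text
t: 4.8
eef_pos: [625.5, -25.2, 56.6]
tool_rot: [[1.0, -0.004, 0.0], [-0.004, -1.0, -0.0], [0.0, 0.0, -1.0]]
wrist_force: [0.8, 0.8, -0.5]
width: 1.0
4.8 (267, 202, 113, 98) ((326.6739196777344, 249.1963348388672), (84.7997817993164, 105.70687866210938), 120.32772064208984) [628.48156949 -20.44009436  43.        ] [625.48863205 -25.16536979  56.57257843] [4.61054363e-04 3.23340812e-05]
4.85 (266, 202, 113, 98) ((326.72528076171875, 248.92723083496094), (84.75147247314453, 105.43831634521484), 120.46784210205078) [628.61765221 -20.38442797  43.        ] [625.59318021 -25.16592641  56.74305583] [7.43892870e-04 5.70490116e-05]
```

View pics/w4.png

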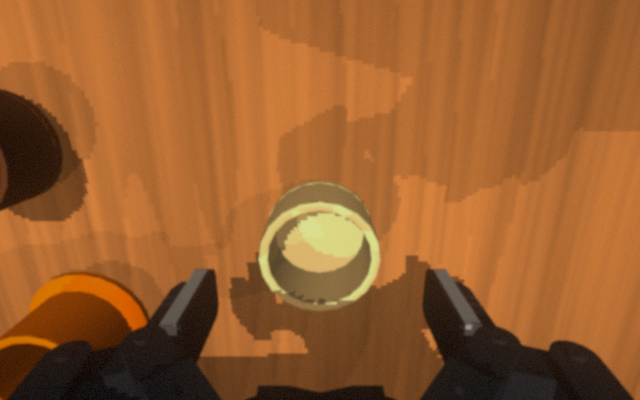

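Run:
```python
from h import *
o=robot.get_obs();f=robot.grab_frame("wrist");p=(o["eef_pos"],o["tool_rot"])
print(p[0],ray(f,(319.5,255),43,p))
x,y=ray(f,(319.5,255),43,p)[:2]
for yy in (-22,-24,-26): print(yy,[proj(f,(x+30*np.cos(a),yy+30*np.sin(a),43),p).round(1).tolist() for a in (0,np.pi/2,np.pi,-np.pi/2)])
```

```text
[625.61926558 -25.17030662  56.81347601] [625.17512971 -23.64390436  43.        ]
-22 [[382.0, 251.7], [319.2, 192.3], [257.0, 252.2], [319.7, 305.3]]
-24 [[381.8, 255.4], [319.2, 196.5], [257.2, 255.9], [319.8, 308.6]]
-26 [[381.6, 259.1], [319.2, 200.7], [257.5, 259.6], [319.8, 312.0]]
```

```bash
python3 -m crank '{"translation":[[0,-0.05,1.5],[0,0,1.5],[0,0,1],[0,0,0.6],[0,0,0.3],[0,0,0],[0,0,0]],"spin":[0,0,0,0,0,0,0]}'
python3 -m crank '{"translation":[[0,0,0],[0,0,0],[0,0,0],[0,0,0],[0,0,0],[0,0,0],[0,0,0]],"spin":[0,0,0,0,0,0,0]}' 0.5
```

```text
t: 5.65
eef_pos: [625.6, -24.7, 7.7]
tool_rot: [[1.0, -0.004, 0.001], [-0.004, -1.0, -0.0], [0.001, 0.0, -1.0]]
wrist_force: [-0.1, -0.5, 1.4]
width: 1.003
t: 6.35
eef_pos: [626.3, -24.8, 8.6]
tool_rot: [[1.0, -0.004, 0.002], [-0.004, -1.0, -0.0], [0.002, 0.0, -1.0]]
wrist_force: [-0.2, 0.0, 6.3]
width: 0.694
```

```bash
python3 -m crank '{"translation":[[0,0,-0.2],[0,0,-0.4],[0,0,-1],[0,0,-2],[0,0,-3],[0,0,-3],[0,0,-1.5],[0,0,0],[0,0,0],[0,0,0]],"spin":[0,0,0,0,0,0,0,-0.23,0,0]}'
python3 -c "
from h import *
f,p,o=wrist('w5');print(o['t'],p[0],o['width'],o['wrist_force'])
"
```

```text
t: 7.35
eef_pos: [623.8, -24.5, 116.0]
tool_rot: [[1.0, -0.0, -0.003], [-0.0, -1.0, 0.0], [-0.003, -0.0, -1.0]]
wrist_force: [-0.5, 0.6, -1.6]
width: 0.69
7.35 [623.84836222 -24.45675395 116.02889136] 0.6900136023248435 [-0.5432312   0.58908548 -1.64974423]
```

View pics/w5.png

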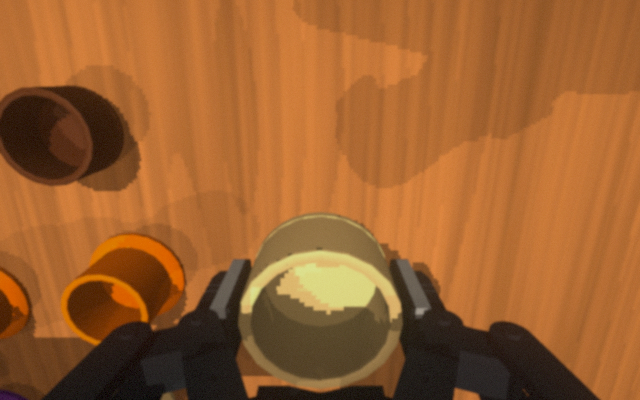

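Run:
```python
from h import *
o=robot.get_obs();f=robot.grab_frame("wrist");I=(np.zeros(3),np.eye(3))
print(o["eef_pos"])
for z in(-33,-35,-37):
  print(z,ray(f,(321,317),z,I))
  for y in (-3,0,3): print(y,[proj(f,(30*np.cos(a),y+30*np.sin(a),z),I).round(1).tolist() for a in (0,np.pi/2,np.pi,-np.pi/2)])
```

```text
[623.79312028 -24.46579671 115.93309469]
-33 [  0.11709034  -1.11233101 -33.        ]
-3 [[404.7, 312.5], [320.6, 378.8], [236.6, 312.6], [320.8, 235.6]]
0 [[404.1, 319.6], [320.6, 384.9], [237.2, 319.6], [320.7, 243.9]]
3 [[403.5, 326.6], [320.6, 390.9], [237.8, 326.6], [320.7, 252.0]]
-35 [  0.10910579  -2.60700965 -35.        ]
-3 [[406.0, 316.0], [320.6, 383.0], [235.4, 316.1], [320.8, 238.2]]
0 [[405.3, 323.2], [320.6, 389.2], [236.0, 323.2], [320.8, 246.6]]
3 [[404.7, 330.2], [320.6, 395.2], [236.6, 330.3], [320.8, 254.8]]
-37 [  0.10112123  -4.10168829 -37.        ]
-3 [[407.3, 319.7], [320.6, 387.3], [234.1, 319.7], [320.8, 240.8]]
0 [[406.6, 326.9], [320.6, 393.5], [234.7, 326.9], [320.8, 249.3]]
3 [[406.0, 334.0], [320.6, 399.7], [235.4, 334.0], [320.8, 257.6]]
```

```bash
python3 -m crank '{"translation":[[-1.5,1.7,0],[-2.9,3.38,0],[-2.9,3.38,0],[-2.9,3.38,0],[-2.9,3.38,0],[-2.7,3.2,0],[-1.6,1.86,0],[0,0,0],[0,0,0],[0,0,0]],"spin":[0,0,0,0,0,0,0,0,0,0]}'
python3 -m crank '{"translation":[[0,0,0],[0,0,0],[0,0,0],[0,0,0]],"spin":[0,0,0,0]}'
python3 -c "
from h import *
f,p,o=wrist('w6');print(o['t'],p[0],o['width'],o['wrist_force'])
for z in (9,):
  print([proj(f,(450.6+38*np.cos(a),-227.3+38*np.sin(a),z),p).round(1).tolist() for a in (0,np.pi/2,np.pi,-np.pi/2)])
"
```

```text
t: 8.45
eef_pos: [451.4, -226.6, 117.8]
tool_rot: [[1.0, 0.0, -0.0], [0.0, -1.0, 0.001], [-0.0, -0.001, -1.0]]
wrist_force: [-0.4, 0.3, -0.4]
width: 0.696
t: 8.85
eef_pos: [451.4, -227.1, 118.2]
tool_rot: [[1.0, 0.0, -0.0], [0.0, -1.0, 0.0], [-0.0, -0.0, -1.0]]
wrist_force: [1.0, 1.3, 0.4]
width: 0.69
8.85 [ 451.3737465  -227.06226227  118.24431009] 0.6903371838212095 [1.0237207  1.30292255 0.42817756]
[[371.0, 196.4], [319.2, 144.9], [267.4, 196.4], [319.2, 243.5]]
```

View pics/w6.png

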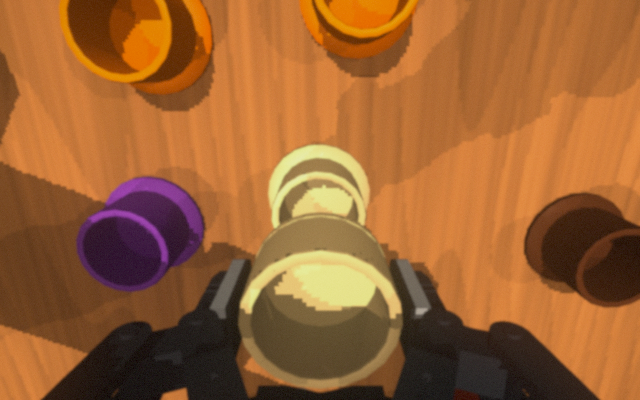

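```bash
python3 -m crank '{"translation":[[-0.08,0,1],[0,0,1.5],[0,0,1.5],[0,0,1],[0,0,0.6],[0,0,0],[0,0,0],[0,0,0]],"spin":[0,0,0,0,0,0,0,0]}'
python3 -m crank '{"translation":[[0,0,0.2],[0,0,0.2],[0,0,0.2],[0,0,0.1],[0,0,0.1],[0,0,0],[0,0,0]],"spin":[0,0,0,0,0,0,0]}'
python3 -c "
from h import *
f,p,o=wrist('w7');print(o['t'],p[0],o['width'],o['wrist_force'])
"
```

```text
t: 9.7
eef_pos: [450.9, -227.7, 63.0]
tool_rot: [[1.0, -0.0, 0.001], [-0.0, -1.0, -0.001], [0.001, 0.001, -1.0]]
wrist_force: [0.5, -0.2, 0.4]
width: 0.696
t: 10.4
eef_pos: [450.4, -227.4, 54.3]
tool_rot: [[1.0, -0.0, -0.0], [-0.0, -1.0, 0.0], [-0.0, -0.0, -1.0]]
wrist_force: [0.4, 0.7, -0.5]
width: 0.697
10.4 [ 450.35572952 -227.37108585   54.27772168] 0.6972810166198186 [ 0.43710282  0.69518892 -0.52506465]
```

View pics/w7.png

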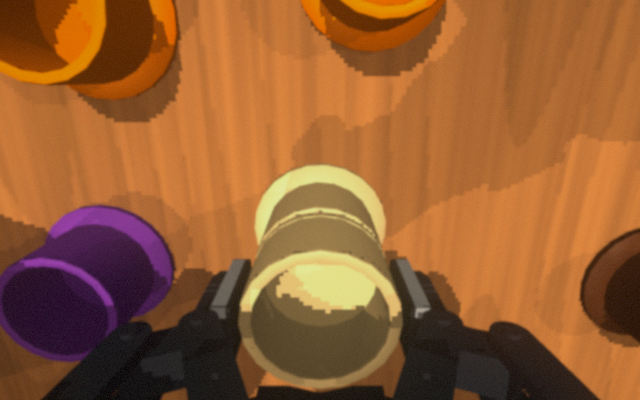

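```bash
python3 -m crank '{"translation":[[0,0,0.1],[0,0,0.1],[0,0,0.1],[0,0,0],[0,0,0],[0,0,0]],"spin":[0,0,0,0,0,0]}'
```

```text
t: 11.05
eef_pos: [450.5, -227.5, 51.6]
tool_rot: [[1.0, -0.0, 0.0], [-0.0, -1.0, -0.0], [0.0, 0.0, -1.0]]
wrist_force: [-1.8, 1.5, 6.1]
width: 0.696
```

```bash
python3 -m crank '{"translation":[[0,0,0],[0,0,0],[0,0,0],[0,0,0]],"spin":[0,0,0,0]}' 0.92
python3 -m crank '{"translation":[[0,0,-0.5],[0,0,-1.5],[0,0,-3],[0,0,-4],[0,0,-3],[0,0,0],[0,0,0]],"spin":[0,0,0,0,0,0,0]}' 1
python3 -c "
from h import *
f,p,o=wrist('w8');print(o['t'],p[0],o['width'],o['wrist_force'])
print([proj(f,(450.6+30*np.cos(a),-227.5+30*np.sin(a),86),p).round(1).tolist() for a in (0,np.pi/2,np.pi,-np.pi/2)])
"
```

```text
t: 11.45
eef_pos: [450.3, -227.3, 51.1]
tool_rot: [[1.0, -0.0, -0.0], [-0.0, -1.0, 0.0], [-0.0, -0.0, -1.0]]
wrist_force: [-1.0, -0.3, -1.2]
width: 0.92
t: 12.15
eef_pos: [451.0, -227.8, 172.5]
tool_rot: [[1.0, -0.0, 0.002], [-0.0, -1.0, -0.001], [0.002, 0.001, -1.0]]
wrist_force: [-0.2, -0.8, -1.0]
width: 1.001
12.15 [ 450.96250955 -227.75656448  172.45210503] 1.000949141346124 [-0.15307267 -0.75841593 -0.96489482]
[[364.0, 206.1], [319.5, 162.5], [274.9, 206.2], [319.5, 246.5]]
```

View pics/w8.png

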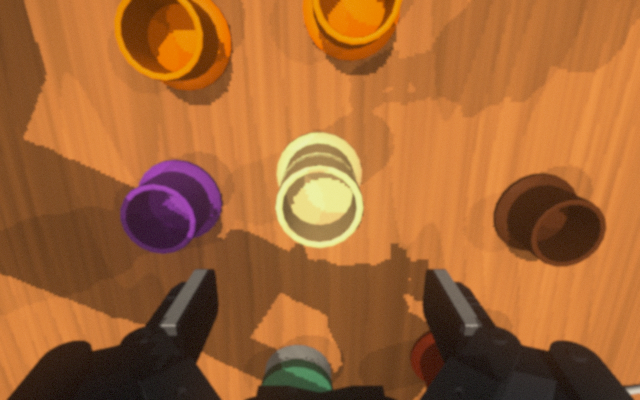

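```bash
python3 -m crank '{"translation":[[0.1,-2,0],[0.1,-4,0],[0.1,-4.4,0],[0.1,-4.4,0],[0.1,-4.4,0],[0.1,-4,0],[0.1,-2,4],[0,0,4],[0,0,3],[0,0,0]],"spin":[0,0,0,0,0,0,0,0,0,0]}'
python3 -m crank '{"translation":[[0,0,0],[0,0,0],[0,0,0],[0,0,0],[0,0,0]],"spin":[0,0,0,0,0]}'
python3 -c "
from h import *
f,p,o=wrist('w9');print(o['t'],p[0],o['width'],o['wrist_force'])
for y in (23,25,27):print([proj(f,(457.7+30*np.cos(a),y+30*np.sin(a),43),p).round(1).tolist() for a in (0,np.pi/2,np.pi,-np.pi/2)])
"
```

```text
t: 13.2
eef_pos: [451.8, 25.2, 55.1]
tool_rot: [[1.0, 0.0, -0.012], [0.0, -1.0, 0.001], [-0.012, -0.001, -1.0]]
wrist_force: [-1.0, -0.2, -0.0]
width: 1.002
t: 13.7
eef_pos: [458.2, 24.5, 62.3]
tool_rot: [[1.0, -0.001, 0.002], [-0.001, -1.0, -0.0], [0.002, 0.0, -1.0]]
wrist_force: [0.6, 0.5, 0.2]
width: 1.001
13.7 [458.16693501  24.47161996  62.2869135 ] 1.0012691279391013 [0.61191149 0.48612009 0.20003825]
[[379.6, 255.2], [319.4, 198.2], [259.2, 255.4], [319.5, 306.6]]
[[379.8, 251.6], [319.4, 194.2], [259.0, 251.7], [319.5, 303.3]]
[[380.0, 247.9], [319.4, 190.1], [258.8, 248.1], [319.5, 300.0]]
```

View pics/w9.png

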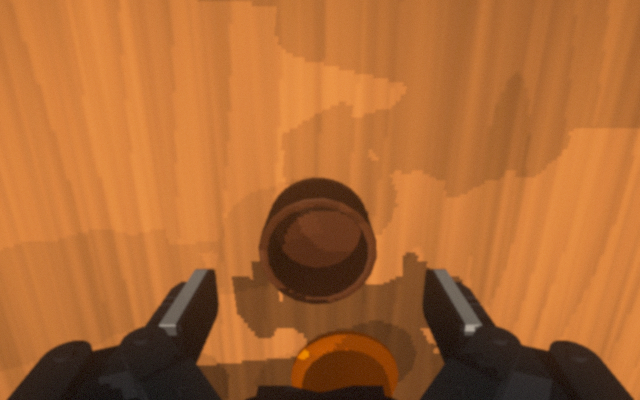

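```bash
python3 -m crank '{"translation":[[-0.05,-0.05,1],[0,0,1.5],[0,0,1.3],[0,0,0.8],[0,0,0.5],[0,0,0.2],[0,0,0],[0,0,0]],"spin":[0,0,0,0,0,0,0,0]}'
python3 -m crank '{"translation":[[0,0,0],[0,0,0],[0,0,0],[0,0,0],[0,0,0],[0,0,0],[0,0,0]],"spin":[0,0,0,0,0,0,0]}' 0.5
```

```text
t: 14.55
eef_pos: [457.4, 25.1, 8.8]
tool_rot: [[1.0, -0.0, 0.001], [-0.0, -1.0, -0.0], [0.001, 0.0, -1.0]]
wrist_force: [0.4, -0.5, -0.3]
width: 1.003
t: 15.25
eef_pos: [457.8, 25.0, 9.3]
tool_rot: [[1.0, -0.0, 0.002], [-0.0, -1.0, -0.0], [0.002, 0.0, -1.0]]
wrist_force: [-1.5, 0.7, 5.8]
width: 0.68
```

```bash
python3 -m crank '{"translation":[[0,0,-0.2],[0,0,-0.4],[0,0,-1],[0,0,-2],[0,0,-3],[0,0,-3],[0,0,-1.9],[0,0,0]],"spin":[0,0,0,0,0,0,0,0]}'
python3 -m crank '{"translation":[[1.2,1.8,0],[2.5,3.75,0],[2.7,4,0],[2.7,4,0],[2.7,4,0],[2.7,4,0],[2.5,3.75,0],[1.5,2.3,0],[0.8,1.3,0],[0,0,0]],"spin":[0,0,0,0,0,0,0,0,0,0]}'
python3 -m crank '{"translation":[[0,0,0],[0,0,0],[0,0,0],[0,0,0],[0,0,0]],"spin":[0,0,0,0,0]}'
python3 -c "
from h import *
f,p,o=wrist('w10');print(o['t'],p[0],o['width'],o['wrist_force'])
for z in (9,):
  print([proj(f,(650.7+38*np.cos(a),-264+38*np.sin(a),z),p).round(1).tolist() for a in (0,np.pi/2,np.pi,-np.pi/2)])
"
```

```text
t: 16.05
eef_pos: [459.5, 25.0, 127.5]
tool_rot: [[1.0, -0.0, 0.007], [-0.0, -1.0, -0.0], [0.007, 0.0, -1.0]]
wrist_force: [0.5, -0.3, 0.3]
width: 0.682
t: 17.05
eef_pos: [649.6, -265.7, 121.5]
tool_rot: [[1.0, -0.002, -0.002], [-0.002, -1.0, 0.0], [-0.002, -0.0, -1.0]]
wrist_force: [-0.4, -1.0, 0.6]
width: 0.678
t: 17.55
eef_pos: [649.9, -263.5, 123.6]
tool_rot: [[1.0, 0.0, 0.0], [0.0, -1.0, -0.0], [0.0, 0.0, -1.0]]
wrist_force: [-0.4, -0.4, 0.0]
width: 0.683
17.55 [ 649.87279023 -263.45326959  123.62893508] 0.6832048726980293 [-0.4398852  -0.36601829  0.03626745]
[[372.1, 194.5], [321.4, 143.9], [270.5, 194.5], [321.2, 240.8]]
```

View pics/w10.png

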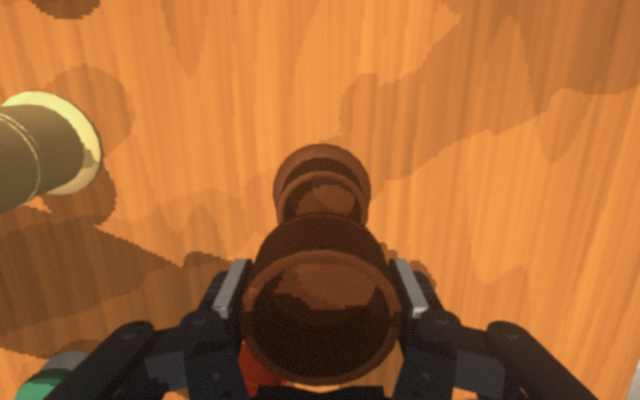

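```bash
python3 -m crank '{"translation":[[0.12,0.05,1],[0,0,1.6],[0,0,1.6],[0,0,1],[0,0,0.6],[0,0,0.3],[0,0,0],[0,0,0],[0,0,0]],"spin":[0,0,0,0,0,0,0,0,0]}'
python3 -m crank '{"translation":[[0,0,0.2],[0,0,0.2],[0,0,0.2],[0,0,0.1],[0,0,0],[0,0,0],[0,0,0]],"spin":[0,0,0,0,0,0,0]}'
```

```text
t: 18.5
eef_pos: [651.7, -264.7, 63.4]
tool_rot: [[1.0, -0.0, 0.001], [-0.0, -1.0, -0.001], [0.001, 0.001, -1.0]]
wrist_force: [0.1, -0.1, -0.8]
width: 0.683
t: 19.2
eef_pos: [651.1, -264.5, 55.4]
tool_rot: [[1.0, -0.0, 0.0], [-0.0, -1.0, -0.0], [0.0, 0.0, -1.0]]
wrist_force: [-0.5, -0.8, -1.4]
width: 0.681
```

```bash
python3 -m crank '{"translation":[[0,0,0.1],[0,0,0.1],[0,0,0.1],[0,0,0],[0,0,0],[0,0,0]],"spin":[0,0,0,0,0,0]}'
```

```text
t: 19.8
eef_pos: [651.1, -264.5, 52.4]
tool_rot: [[1.0, -0.0, 0.0], [-0.0, -1.0, -0.0], [0.0, 0.0, -1.0]]
wrist_force: [-0.5, -0.2, 0.2]
width: 0.681
```

```bash
python3 -m crank '{"translation":[[0,0,0.05],[0,0,0.05],[0,0,0],[0,0,0],[0,0,0]],"spin":[0,0,0,0,0]}'
```

```text
t: 20.3
eef_pos: [651.2, -264.5, 52.3]
tool_rot: [[1.0, -0.0, 0.0], [-0.0, -1.0, -0.0], [0.0, 0.0, -1.0]]
wrist_force: [-3.9, 1.3, 6.8]
width: 0.678
```

Contact at the expected height; release and lift.

```bash
python3 -m crank '{"translation":[[0,0,0],[0,0,0],[0,0,0],[0,0,0]],"spin":[0,0,0,0]}' 0.92
python3 -m crank '{"translation":[[0,0,-0.5],[0,0,-1.5],[0,0,-3],[0,0,-4],[0,0,-3],[0,0,0],[0,0,0]],"spin":[0,0,0,0,0,0,0]}' 1
python3 -c "
from h import *
f,p,o=wrist('w11');print(o['t'],p[0],o['width'],o['wrist_force'])
print([proj(f,(651.1+30*np.cos(a),-264.4+30*np.sin(a),86),p).round(1).tolist() for a in (0,np.pi/2,np.pi,-np.pi/2)])
"
```

```text
t: 20.7
eef_pos: [650.9, -264.4, 51.0]
tool_rot: [[1.0, -0.0, -0.0], [-0.0, -1.0, 0.0], [-0.0, -0.0, -1.0]]
wrist_force: [0.7, -0.6, 0.4]
width: 0.919
t: 21.4
eef_pos: [652.1, -265.0, 174.3]
tool_rot: [[1.0, -0.0, 0.004], [-0.0, -1.0, -0.002], [0.004, 0.002, -1.0]]
wrist_force: [-0.1, 1.1, -0.8]
width: 1.0
21.4 [ 652.11820913 -264.96927343  174.28219676] 1.0004568798197055 [-0.12026486  1.11319985 -0.77129071]
[[362.5, 204.7], [318.2, 161.3], [274.0, 204.8], [318.3, 244.8]]
```

View pics/w11.png

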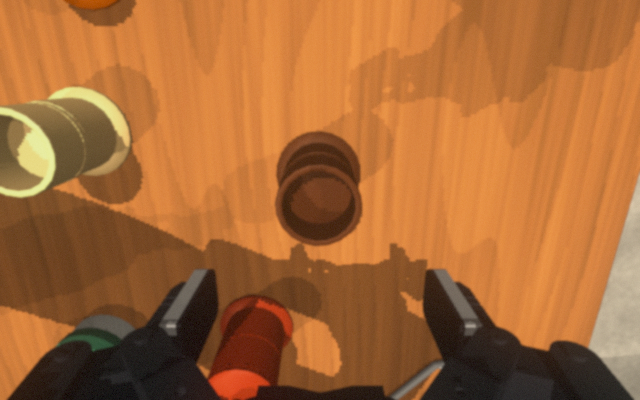

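```bash
python3 -m crank '{"translation":[[-0.6,-2,-1],[-0.9,-4,-1],[-1,-4.7,-1],[-1,-4.7,-1],[-1,-4.7,0],[-1,-4.7,0],[-1,-4.7,0],[-1,-4.7,0],[-1,-4.7,0],[-1,-4.7,0]],"spin":[0,0,0,0,0,0,0,0,0,0]}'
python3 -m crank '{"translation":[[-0.9,-4.4,0],[-0.7,-4,0],[0,-2,0],[0,0,0],[0,0,0],[0,0,0],[0,0,0],[0,0,0]],"spin":[0,0,0,0,0,0,0,0]}' 0.55
python3 -c "
from h import *
f,p,o=wrist('w12');print(o['t'],p[0],p[1].round(4).tolist())
import pickle;pickle.dump((f,p),open('w12.pkl','wb'))
c=lambda u,v:cv2.resize(f['image'][v-50:v+50,u-50:u+50],None,fx=4,fy=4,interpolation=cv2.INTER_CUBIC)[:,:,::-1]
a=[proj(f,X,p).astype(int) for X in [(621,268,20),(453,249,20)]];print(a)
cv2.imwrite('pics/h3.png',np.hstack([c(*q) for q in a]))
"
```

```text
t: 22.45
eef_pos: [554.5, 173.2, 209.7]
tool_rot: [[1.0, -0.0, -0.003], [-0.0, -1.0, -0.001], [-0.003, 0.001, -1.0]]
wrist_force: [0.3, -0.3, -0.2]
width: 1.003
t: 23.25
eef_pos: [540.5, 274.5, 211.3]
tool_rot: [[1.0, -0.002, -0.0], [-0.002, -1.0, -0.0], [-0.0, 0.0, -1.0]]
wrist_force: [-0.3, 0.9, -0.7]
width: 0.551
23.25 [540.4850301  274.53338751 211.26596813] [[1.0, -0.0018, -0.0001], [-0.0018, -1.0, -0.0002], [-0.0001, 0.0002, -1.0]]
[array([404, 175]), array([230, 194])]
```

View pics/h3.png

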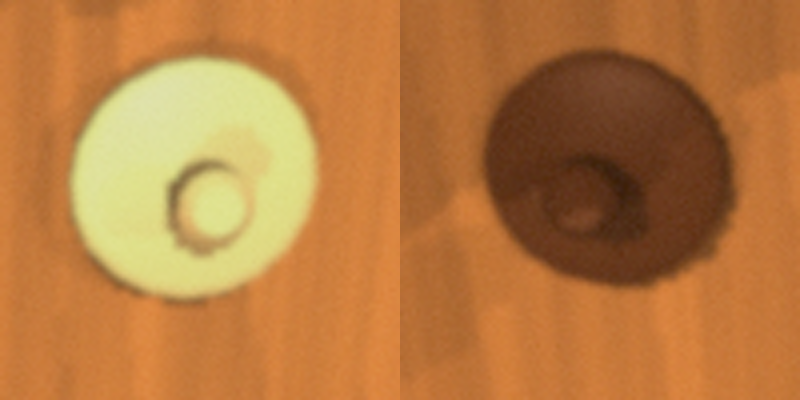

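View pics/w12.png

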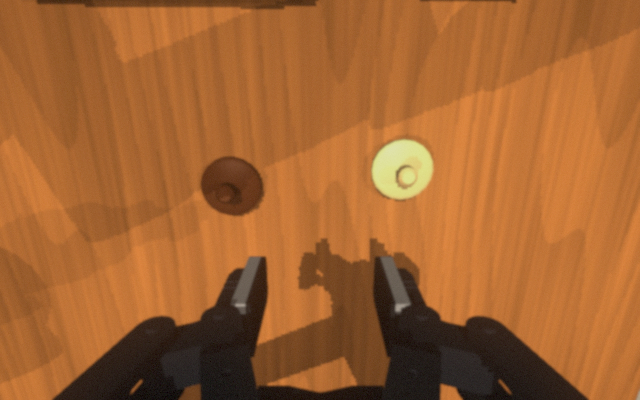

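Run:
```python
from h import *
import pickle
f,p=pickle.load(open('w12.pkl','rb'))
for n,uv,z in [("pl disc",(402.2,168.9),10),("pl knob",(408.1,175.1),39),("dl disc",(231.9,185.5),10),("dl knob",(225.7,193.6),37)]:
    print(n,ray(f,uv,z,p).round(1))
```

```text
pl disc [620.7 272.1  10. ]
pl knob [619.6 273.6  39. ]
dl disc [452.9 255.5  10. ]
dl knob [453.5 255.7  37. ]
```

```bash
python3 -m crank '{"translation":[[2,0.05,0],[3,0.05,1],[2,0.05,3],[1,0.05,4],[0,0,4],[0,0,2],[0,0,1],[0,0,0],[0,0,0],[0,0,0]],"spin":[0,0,0,0,0,0,0,0,0,0]}'
python3 -m crank '{"translation":[[0,0,0],[0,0,0],[0,0,0]],"spin":[0,0,0]}' 0.45
python3 -c "
from h import *
f,p,o=wrist('w13');print(o['t'],p[0],o['width'])
for z,r in ((39,9),(10,30)):
  print([proj(f,(620.3+r*np.cos(a),272.5+r*np.sin(a),z),p).round(1).tolist() for a in (0,np.pi/2,np.pi,-np.pi/2)])
"
```

```text
t: 24.3
eef_pos: [621.8, 274.1, 63.9]
tool_rot: [[1.0, -0.0, 0.004], [-0.0, -1.0, 0.001], [0.004, -0.001, -1.0]]
wrist_force: [-0.0, -0.3, 0.6]
width: 0.553
t: 24.6
eef_pos: [620.5, 273.7, 62.0]
tool_rot: [[1.0, -0.0, 0.001], [-0.0, -1.0, 0.0], [0.001, -0.0, -1.0]]
wrist_force: [0.1, 0.9, 0.2]
width: 0.447
24.6 [620.49856349 273.73317324  61.96953157] 0.4466634316683853
[[337.7, 251.5], [320.0, 235.2], [302.3, 251.5], [320.0, 267.2]]
[[371.3, 228.7], [319.9, 179.2], [268.5, 228.8], [319.9, 274.0]]
```

View pics/w13.png

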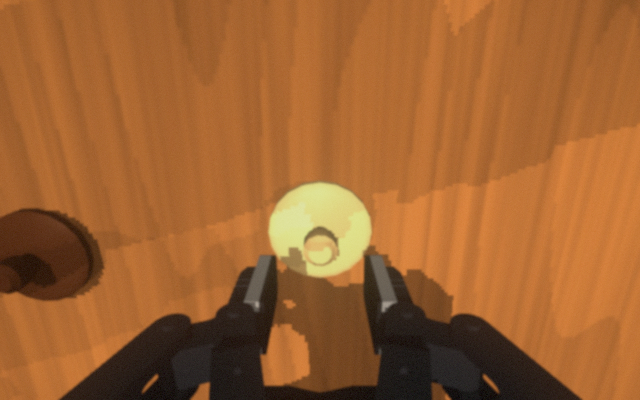

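```bash
python3 -m crank '{"translation":[[0,0.1,0.8],[0,0,1.3],[0,0,1],[0,0,0.6],[0,0,0.3],[0,0,0.1],[0,0,0],[0,0,0],[0,0,0]],"spin":[0,0,0,0,0,0,0,0,0]}'
python3 -c "
from h import *
f,p,o=wrist('w14');print(o['t'],p[0],o['width'])
"
```

```text
t: 25.55
eef_pos: [620.7, 272.7, 20.9]
tool_rot: [[1.0, -0.0, 0.001], [-0.0, -1.0, 0.0], [0.001, -0.0, -1.0]]
wrist_force: [1.0, 1.0, -0.0]
width: 0.451
25.55 [620.65593217 272.71963097  20.94268557] 0.450601588813822
```

View pics/w14.png

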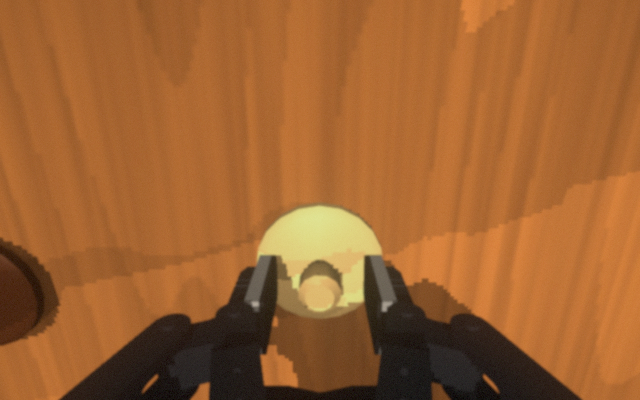

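```bash
python3 -m crank '{"translation":[[0,0,0],[0,0,0],[0,0,0],[0,0,0],[0,0,0],[0,0,0],[0,0,0]],"spin":[0,0,0,0,0,0,0]}' 0.05
python3 -m crank '{"translation":[[0,0,-0.1],[0,0,-0.3],[0,0,-0.4],[0,0,-0.4],[0,0,0],[0,0,0]],"spin":[0,0,0,0,0,0]}'
python3 -c "
from h import *
f,p,o=wrist('w15');print(o['t'],p[0],o['width'],o['wrist_force'])
"
```

```text
t: 26.3
eef_pos: [620.5, 272.7, 20.8]
tool_rot: [[1.0, -0.0, 0.001], [-0.0, -1.0, 0.0], [0.001, -0.0, -1.0]]
wrist_force: [0.1, 0.1, 5.2]
width: 0.177
t: 26.9
eef_pos: [620.4, 272.6, 32.6]
tool_rot: [[1.0, -0.0, 0.0], [-0.0, -1.0, 0.0], [0.0, -0.0, -1.0]]
wrist_force: [-0.3, -0.5, -0.0]
width: 0.18
26.9 [620.38076973 272.63112971  32.56667835] 0.18019034284906518 [-0.3239443  -0.47231798 -0.01253989]
```

View pics/w15.png

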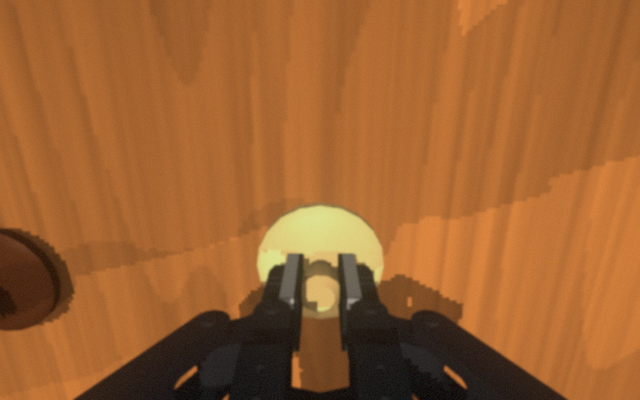

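```bash
python3 -m crank '{"translation":[[0,0,-1],[0,0,-2],[0,0,-3],[0,0,-3],[0,0,-2],[-0.3,1,-0.7],[-0.8,2.5,0],[-1.3,3.8,0],[-1.3,3.8,0],[-1.3,3.8,0]],"spin":[0,0,0,0,0,0,0,0,0,0]}'
python3 -m crank '{"translation":[[-1.3,3.9,0],[-1.3,3.9,0],[-1.3,3.9,0],[-1.3,3.9,0],[-1.3,3.9,0],[-1.3,3.9,0],[-1.3,3.9,0],[-1.3,3.8,0],[-1,2.8,0],[-0.4,0.9,0]],"spin":[0,0,0,0,0,0,0,0,0,0]}'
python3 -m crank '{"translation":[[0,0,0],[0,0,0],[0,0,0],[0,0,0],[0,0,0],[0,0,0]],"spin":[0,0,0,0,0,0]}'
python3 -c "
from h import *
f,p,o=wrist('w16');print(o['t'],p[0],o['width'],o['wrist_force'])
for z,r in ((86,30),(9,38)):
  print([proj(f,(450.6+r*np.cos(a),-227.7+r*np.sin(a),z),p).round(1).tolist() for a in (0,np.pi/2,np.pi,-np.pi/2)])
"
```

```text
t: 27.95
eef_pos: [568.5, 121.7, 148.2]
tool_rot: [[1.0, 0.0, -0.002], [0.0, -1.0, -0.0], [-0.002, 0.0, -1.0]]
wrist_force: [-0.1, 0.1, 0.1]
width: 0.174
t: 28.95
eef_pos: [450.0, -226.8, 148.6]
tool_rot: [[1.0, -0.003, -0.001], [-0.003, -1.0, -0.0], [-0.001, 0.0, -1.0]]
wrist_force: [-0.3, 0.5, -1.0]
width: 0.177
t: 29.55
eef_pos: [452.3, -223.9, 149.3]
tool_rot: [[1.0, 0.001, 0.0], [0.001, -1.0, 0.0], [0.0, -0.0, -1.0]]
wrist_force: [-0.5, -0.6, -0.7]
width: 0.179
29.55 [ 452.33152811 -223.87710231  149.32467398] 0.17913819336224404 [-0.52933139 -0.61007283 -0.74291523]
[[366.2, 225.3], [317.4, 178.2], [268.8, 225.2], [317.6, 268.4]]
[[364.5, 188.7], [318.0, 142.4], [271.6, 188.6], [318.1, 231.3]]
```

View pics/w16.png

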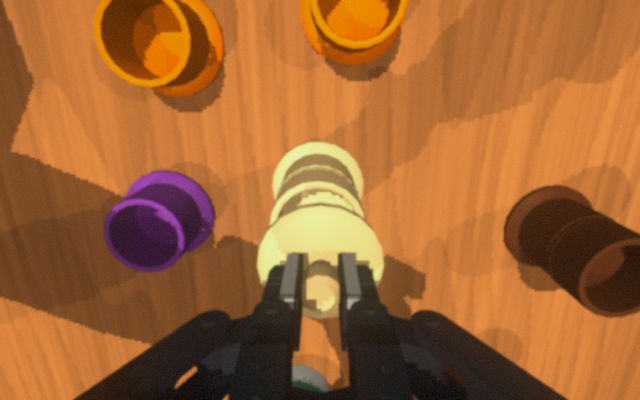

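```bash
python3 -m crank '{"translation":[[-0.1,0.2,0.5],[-0.08,0.16,1],[0,0,1.2],[0,0,0.8],[0,0,0.4],[0,0,0],[0,0,0],[0,0,0],[0,0,0]],"spin":[0,0,0,0,0,0,0,0,0]}'
python3 -c "
from h import *
f,p,o=wrist('w17');print(o['t'],p[0],o['width'],o['wrist_force'])
for z,r in ((86,30),(9,38)):
  print([proj(f,(450.6+r*np.cos(a),-227.7+r*np.sin(a),z),p).round(1).tolist() for a in (0,np.pi/2,np.pi,-np.pi/2)])
"
```

```text
t: 30.5
eef_pos: [450.6, -228.2, 110.9]
tool_rot: [[1.0, -0.0, 0.001], [-0.0, -1.0, -0.001], [0.001, 0.001, -1.0]]
wrist_force: [-0.3, 0.1, -0.3]
width: 0.181
30.5 [ 450.64333553 -228.169393    110.86296525] 0.1812328458172809 [-0.30987094  0.10328209 -0.26427713]
[[379.0, 246.7], [320.3, 190.7], [261.6, 246.8], [320.3, 297.2]]
[[373.3, 198.6], [320.1, 145.7], [266.8, 198.7], [320.1, 246.8]]
```

View pics/w17.png

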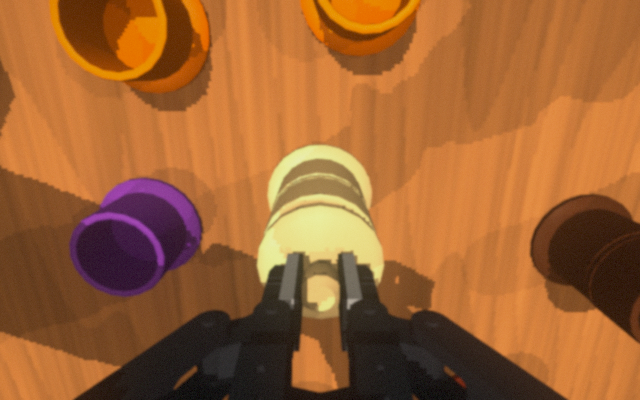

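```bash
python3 -m crank '{"translation":[[0,0,0.15],[0,0,0.15],[0,0,0.15],[0,0,0.15],[0,0,0.15],[0,0,0.1],[0,0,0],[0,0,0]],"spin":[0,0,0,0,0,0,0,0]}'
python3 -m crank '{"translation":[[0,0,0.1],[0,0,0.1],[0,0,0],[0,0,0],[0,0,0]],"spin":[0,0,0,0,0]}'
```

```text
t: 31.35
eef_pos: [450.3, -228.0, 101.8]
tool_rot: [[1.0, -0.0, -0.0], [-0.0, -1.0, 0.0], [-0.0, -0.0, -1.0]]
wrist_force: [-0.2, 0.3, -0.2]
width: 0.18
t: 31.85
eef_pos: [450.2, -228.0, 99.8]
tool_rot: [[1.0, -0.0, -0.0], [-0.0, -1.0, 0.0], [-0.0, -0.0, -1.0]]
wrist_force: [-0.3, 0.1, -0.4]
width: 0.179
```

```bash
python3 -m crank '{"translation":[[0,0,0.05],[0,0,0.05],[0,0,0],[0,0,0]],"spin":[0,0,0,0]}'
python3 -c "
from h import *
f,p,o=wrist('w18');print(o['t'],p[0],o['width'],o['wrist_force'])"
```

```text
t: 32.25
eef_pos: [450.6, -228.2, 99.8]
tool_rot: [[1.0, -0.0, 0.001], [-0.0, -1.0, -0.001], [0.001, 0.001, -1.0]]
wrist_force: [-3.2, 2.0, 7.5]
width: 0.178
32.25 [ 450.60245072 -228.23312054   99.78954766] 0.17765974621570843 [-3.15871666  1.9734521   7.53926694]
```

View pics/w18.png

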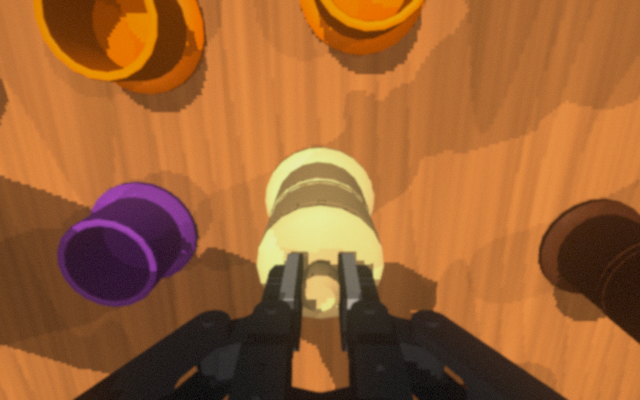

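```bash
python3 -m crank '{"translation":[[0,0,0],[0,0,0],[0,0,0],[0,0,-0.4],[0,0,-1],[0,0,-2],[0,0,-3],[0,0,-2.6],[0,0,0],[0,0,0]],"spin":[0,0,0,0,0,0,0,0,0,0]}' 0.45
python3 -c "
from h import *
f,p,o=wrist('w19');print(o['t'],p[0],o['width'],o['wrist_force'])
for z,r in ((118,9),(92,30),(9,38)):
  print([proj(f,(450.6+r*np.cos(a),-227.7+r*np.sin(a),z),p).round(1).tolist() for a in (0,np.pi/2,np.pi,-np.pi/2)])
"
```

```text
t: 33.3
eef_pos: [450.9, -228.4, 190.2]
tool_rot: [[1.0, -0.0, 0.002], [-0.0, -1.0, -0.001], [0.002, 0.001, -1.0]]
wrist_force: [-0.6, -0.3, -0.2]
width: 0.448
33.3 [ 450.88849679 -228.37499074  190.1913633 ] 0.4477020793228206 [-0.59718918 -0.29623656 -0.19637745]
[[333.8, 213.1], [319.6, 199.7], [305.4, 213.2], [319.6, 226.2]]
[[362.2, 199.9], [319.5, 158.0], [276.9, 199.9], [319.6, 238.8]]
[[360.6, 170.7], [319.4, 129.2], [278.2, 170.8], [319.4, 209.4]]
```

View pics/w19.png

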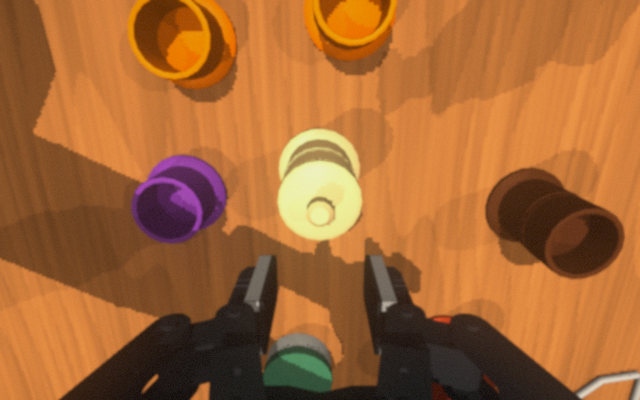

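Pale box is complete: disc spans x 278–362, y 160–240 with the knob at (320,212), matching prediction. On to the dark lid.

```bash
python3 -m crank '{"translation":[[0,-1.5,0],[0,-3.5,0],[0,-4.6,0],[0,-4.6,0],[0,-4.6,0],[0,-4.6,0],[0,-4.6,0],[0,-4.6,0],[0,-4.6,0],[0,-4.6,0]],"spin":[0,0,0,0,0,0,0,0,0,0]}'
python3 -m crank '{"translation":[[0.1,-3.5,1],[0.1,-2.2,3],[0.06,-0.8,4],[0,0,3],[0,0,1.6],[0,0,0],[0,0,0],[0,0,0],[0,0,0],[0,0,0]],"spin":[0,0,0,0,0,0,0,0,0,0]}' 0.45
python3 -m crank '{"translation":[[0,0,0],[0,0,0]],"spin":[0,0]}'
python3 -c "
from h import *
f,p,o=wrist('w20');print(o['t'],p[0],o['width'])
for z,r in ((39,9),(10,30)):
  print([proj(f,(453.2+r*np.cos(a),255.6+r*np.sin(a),z),p).round(1).tolist() for a in (0,np.pi/2,np.pi,-np.pi/2)])
"
```

```text
t: 34.35
eef_pos: [448.6, 192.4, 187.7]
tool_rot: [[1.0, 0.0, -0.002], [0.0, -1.0, -0.0], [-0.002, 0.0, -1.0]]
wrist_force: [1.1, -1.1, -0.1]
width: 0.453
t: 35.35
eef_pos: [453.8, 255.3, 64.0]
tool_rot: [[1.0, -0.0, 0.002], [-0.0, -1.0, 0.001], [0.002, -0.001, -1.0]]
wrist_force: [-0.2, 0.6, -0.8]
width: 0.451
t: 35.55
eef_pos: [453.2, 255.0, 63.1]
tool_rot: [[1.0, -0.0, 0.0], [-0.0, -1.0, 0.0], [0.0, -0.0, -1.0]]
wrist_force: [-0.1, 0.1, 0.3]
width: 0.457
35.55 [453.19550205 255.03604572  63.11763579] 0.4565324866718113
[[338.1, 247.2], [320.4, 231.0], [302.7, 247.3], [320.4, 263.0]]
[[371.5, 225.1], [320.3, 175.5], [269.1, 225.2], [320.3, 270.5]]
```

View pics/w20.png

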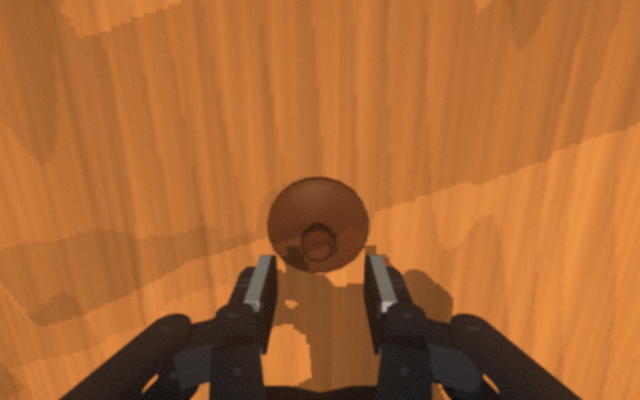

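```bash
python3 -m crank '{"translation":[[-0.12,-0.08,0.8],[0,0,1.3],[0,0,1],[0,0,0.6],[0,0,0.4],[0,0,0.1],[0,0,0],[0,0,0],[0,0,0]],"spin":[0,0,0,0,0,0,0,0,0]}'
python3 -c "
from h import *
f,p,o=wrist('w21');print(o['t'],p[0],o['width'])
"
```

```text
t: 36.5
eef_pos: [452.2, 256.0, 21.3]
tool_rot: [[1.0, -0.0, 0.001], [-0.0, -1.0, 0.0], [0.001, -0.0, -1.0]]
wrist_force: [-1.1, -0.8, 0.4]
width: 0.452
36.5 [452.19775764 256.01871057  21.32244438] 0.4518539072053376
```

View pics/w21.png

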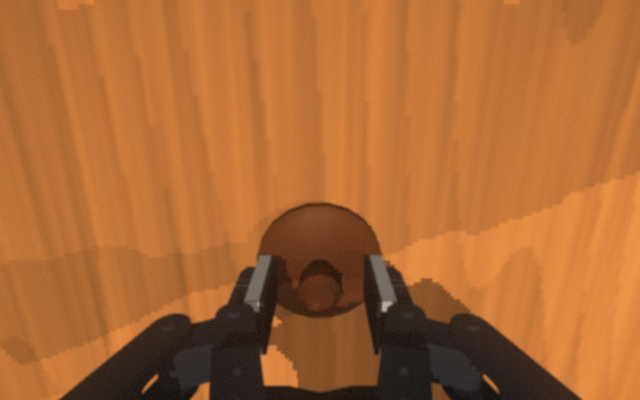

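```bash
python3 -m crank '{"translation":[[0,-0.08,0],[0,0,0],[0,0,0],[0,0,0],[0,0,0],[0,0,0],[0,0,0],[0,0,0]],"spin":[0,0,0,0,0,0,0,0]}' 0.05
python3 -m crank '{"translation":[[0,0,-0.1],[0,0,-0.3],[0,0,-0.4],[0,0,-0.4],[0,0,0],[0,0,0]],"spin":[0,0,0,0,0,0]}'
python3 -c "
from h import *
f,p,o=wrist('w22');print(o['t'],p[0],o['width'],o['wrist_force'])
"
```

```text
t: 37.35
eef_pos: [452.1, 256.9, 21.3]
tool_rot: [[1.0, -0.0, 0.001], [-0.0, -1.0, 0.0], [0.001, -0.0, -1.0]]
wrist_force: [-1.9, 0.8, 5.3]
width: 0.175
t: 37.95
eef_pos: [452.0, 256.7, 33.0]
tool_rot: [[1.0, -0.0, 0.0], [-0.0, -1.0, 0.0], [0.0, -0.0, -1.0]]
wrist_force: [0.5, -0.0, 0.5]
width: 0.175
37.95 [451.95290817 256.67456296  32.99703285] 0.17528193389488103 [ 0.5416973  -0.03163356  0.47793264]
```

View pics/w22.png

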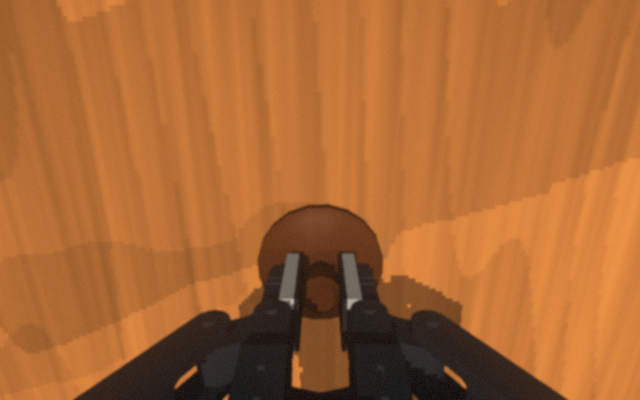

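```bash
python3 -m crank '{"translation":[[0,0,-1],[0,0,-2],[0,0,-3],[0,0,-3],[0,0,-2],[0.4,1,-0.7],[1,2.6,0],[1.5,4,0],[1.5,4,0],[1.5,4,0]],"spin":[0,0,0,0,0,0,0,0,0,0]}'
python3 -m crank '{"translation":[[1.5,4,0],[1.5,4,0],[1.5,4,0],[1.5,4,0],[1.5,4,0],[1.5,4,0],[1.5,4,0],[1.5,3.8,0],[1.2,3,0],[0.8,1.7,0]],"spin":[0,0,0,0,0,0,0,0,0,0]}'
python3 -m crank '{"translation":[[0,0,0],[0,0,0],[0,0,0],[0,0,0],[0,0,0],[0,0,0],[0,0,0]],"spin":[0,0,0,0,0,0,0]}'
python3 -c "
from h import *
f,p,o=wrist('w23');print(o['t'],p[0],o['width'],o['wrist_force'])
for z,r in ((86,30),(9,38)):
  print([proj(f,(651.1+r*np.cos(a),-264.4+r*np.sin(a),z),p).round(1).tolist() for a in (0,np.pi/2,np.pi,-np.pi/2)])
"
```

```text
t: 39.0
eef_pos: [510.6, 98.4, 149.1]
tool_rot: [[1.0, 0.0, -0.001], [0.0, -1.0, -0.0], [-0.001, 0.0, -1.0]]
wrist_force: [1.3, 0.1, -0.0]
width: 0.179
t: 40.0
eef_pos: [649.8, -268.1, 148.3]
tool_rot: [[1.0, -0.003, -0.002], [-0.003, -1.0, 0.0], [-0.002, -0.0, -1.0]]
wrist_force: [0.1, -0.8, -0.1]
width: 0.178
t: 40.7
eef_pos: [650.7, -264.1, 150.0]
tool_rot: [[1.0, 0.0, 0.0], [0.0, -1.0, -0.0], [0.0, 0.0, -1.0]]
wrist_force: [0.6, 0.4, 0.2]
width: 0.178
40.7 [ 650.727151   -264.08628763  150.00618081] 0.17783413514741853 [0.58091158 0.38549179 0.19054394]
[[369.7, 219.6], [321.0, 172.2], [272.1, 219.5], [320.8, 263.0]]
[[367.1, 184.3], [320.7, 137.7], [274.1, 184.3], [320.6, 227.2]]
```

View pics/w23.png

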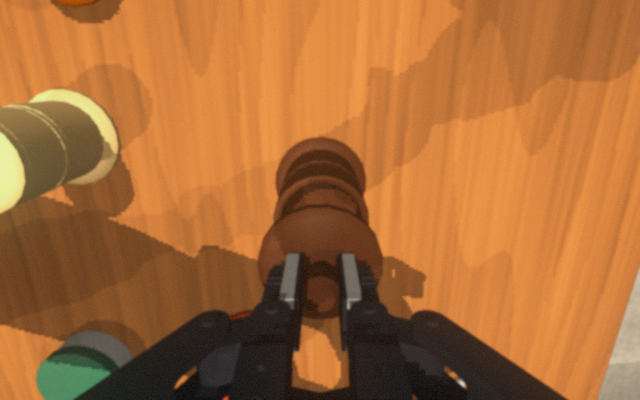

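```bash
python3 -m crank '{"translation":[[0.03,0.03,0.5],[0,0,1],[0,0,1.2],[0,0,0.8],[0,0,0.3],[0,0,0],[0,0,0],[0,0,0],[0,0,0]],"spin":[0,0,0,0,0,0,0,0,0]}'
python3 -c "
from h import *
f,p,o=wrist('w24');print(o['t'],p[0],o['width'],o['wrist_force'])
"
python3 -m crank '{"translation":[[0,0,0.15],[0,0,0.15],[0,0,0.15],[0,0,0.15],[0,0,0.15],[0,0,0.1],[0,0,0],[0,0,0]],"spin":[0,0,0,0,0,0,0,0]}'
```

```text
t: 41.65
eef_pos: [651.4, -264.9, 112.6]
tool_rot: [[1.0, -0.0, 0.001], [-0.0, -1.0, -0.001], [0.001, 0.001, -1.0]]
wrist_force: [0.7, -0.5, 0.3]
width: 0.178
41.65 [ 651.36366077 -264.94626404  112.5969724 ] 0.17767600799806665 [ 0.65173847 -0.51384837  0.29809045]
t: 42.5
eef_pos: [651.0, -264.7, 103.3]
tool_rot: [[1.0, -0.0, -0.0], [-0.0, -1.0, 0.0], [-0.0, -0.0, -1.0]]
wrist_force: [0.5, 0.9, 0.1]
width: 0.18
```

View pics/w24.png

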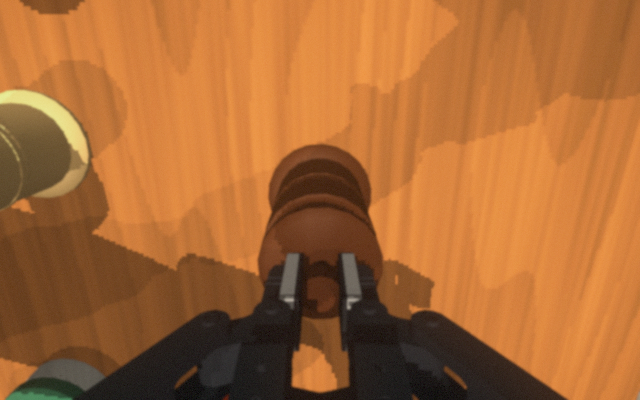

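```bash
python3 -m crank '{"translation":[[0,0,0.1],[0,0,0.1],[0,0,0.05],[0,0,0],[0,0,0],[0,0,0]],"spin":[0,0,0,0,0,0]}'
python3 -m crank '{"translation":[[0,0,0.05],[0,0,0.05],[0,0,0],[0,0,0],[0,0,0]],"spin":[0,0,0,0,0]}'
```

```text
t: 43.1
eef_pos: [651.0, -264.8, 100.8]
tool_rot: [[1.0, -0.0, 0.0], [-0.0, -1.0, -0.0], [0.0, 0.0, -1.0]]
wrist_force: [0.0, -0.3, -0.6]
width: 0.179
t: 43.6
eef_pos: [651.1, -264.9, 100.3]
tool_rot: [[1.0, -0.0, 0.001], [-0.0, -1.0, -0.0], [0.001, 0.0, -1.0]]
wrist_force: [-1.7, -0.6, 4.5]
width: 0.179
```

Seated at the expected height with 4.5 N contact. Release and look.

```bash
python3 -m crank '{"translation":[[0,0,0],[0,0,0],[0,0,0],[0,0,-0.4],[0,0,-1],[0,0,-2],[0,0,-3],[0,0,-2.6],[0,0,0],[0,0,0]],"spin":[0,0,0,0,0,0,0,0,0,0]}' 0.45
python3 -c "
from h import *
f,p,o=wrist('w25');print(o['t'],p[0],o['width'],o['wrist_force'])
for z,r in ((118,9),(92,30),(9,38)):
  print([proj(f,(651.1+r*np.cos(a),-264.6+r*np.sin(a),z),p).round(1).tolist() for a in (0,np.pi/2,np.pi,-np.pi/2)])
"
python3 -m crank '{"translation":[[-2,-1,-1],[-3,-3,-1],[-3,-4,0],[-3,-4.7,0],[-2,-4.7,0],[0,-4.7,0],[0,-3,0],[0,0,0],[0,0,0],[0,0,0]],"spin":[0,0,0,0,0,0,0,0,0,0]}'
python3 -m crank '{"translation":[[0,0,0],[0,0,0],[0,0,0],[0,0,0],[0,0,0],[0,0,0]],"spin":[0,0,0,0,0,0]}'
python3 -c "
from h import *
for n in('scene','top'):
  f=robot.grab_frame(n);im=f['image']
  cr=im[120:260,140:460] if n=='scene' else im[110:290,340:540]
  cv2.imwrite(f'pics/{n}9.png',cv2.resize(cr,None,fx=2.5,fy=2.5,interpolation=cv2.INTER_CUBIC)[:,:,::-1])
  for nm,X in (('pale',(450.6,-227.7)),('dark',(651.1,-264.6))):
    print(n,nm,[proj(f,(*X,z)).round(1).tolist() for z in (9,92,118)])
"
```

```text
t: 44.6
eef_pos: [651.7, -265.1, 191.7]
tool_rot: [[1.0, -0.0, 0.003], [-0.0, -1.0, -0.001], [0.003, 0.001, -1.0]]
wrist_force: [-0.3, 0.1, -0.3]
width: 0.447
44.6 [ 651.72987355 -265.13998391  191.74788851] 0.4470393328751041 [-0.30949832  0.08760022 -0.25750895]
[[333.1, 212.5], [319.0, 199.2], [304.9, 212.5], [319.0, 225.5]]
[[361.3, 199.3], [318.9, 157.7], [276.6, 199.4], [319.0, 238.0]]
[[360.0, 170.5], [318.9, 129.1], [277.9, 170.5], [319.0, 209.0]]
t: 45.65
eef_pos: [524.2, -20.3, 209.0]
tool_rot: [[1.0, -0.001, -0.001], [-0.001, -1.0, -0.0], [-0.001, 0.0, -1.0]]
wrist_force: [0.5, -1.2, -0.4]
width: 0.452
t: 46.25
eef_pos: [524.6, -19.6, 209.8]
tool_rot: [[1.0, -0.0, 0.0], [-0.0, -1.0, 0.0], [0.0, -0.0, -1.0]]
wrist_force: [0.1, 0.8, -0.7]
width: 0.451
scene pale [[252.0, 180.8], [249.2, 165.5], [248.3, 160.4]]
scene dark [[220.5, 231.7], [215.8, 217.9], [214.2, 213.3]]
top pale [[403.2, 207.9], [408.6, 206.5], [410.4, 206.0]]
top dark [[413.3, 138.1], [419.4, 132.0], [421.4, 129.9]]
```

View pics/w25.png

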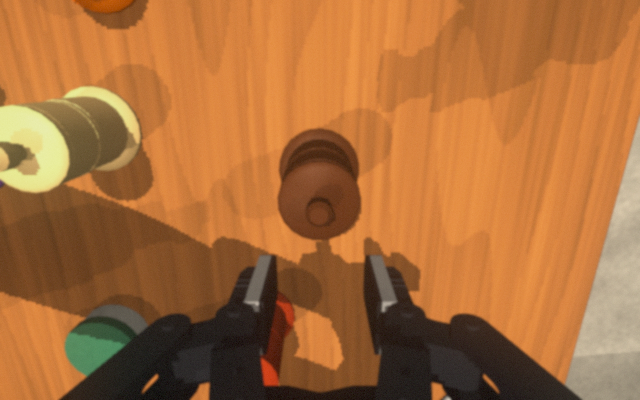

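View pics/scene9.png

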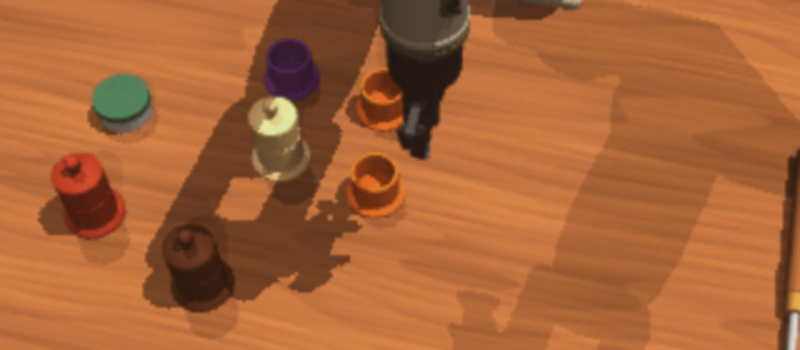

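View pics/top9.png

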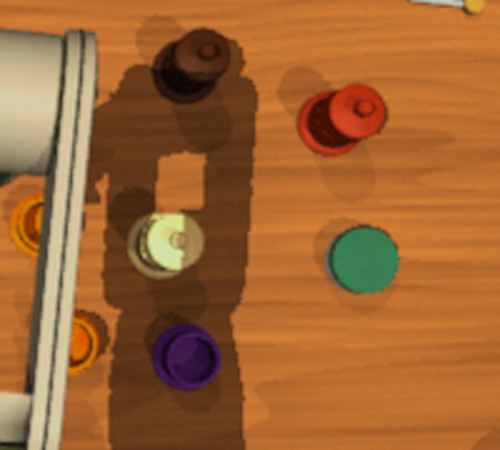

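```bash
python3 -c "
from bench import robot
print(robot.sign_off(), robot.get_obs()['t'])"
```

```text
the job is handed in; nothing more can be done
the job is handed in; nothing more can be done
```

I assembled both boxes and handed the job in at about 46 s. Each tier went onto the base of the same wood, and each lid onto its tier.

- **Seating:** Every piece touched down within about 1 mm of its fully-home height, with at most about 8 N at the wrist.
- **Final checks:** The wrist, scene and top pictures show both stacks upright and level, with the knobs where a seated lid should put them. The bases show no visible shift, and the reddish box, gouge and wax tin were never touched. The gripper was clear of everything.
- **Disagreement:** In the top picture, the whole dark box (foot and knob alike) appears about 2 pixels, or roughly 4–5 mm, from the position I got from the wrist camera. Because foot and knob shift together, I put this down to calibration rather than a bad fit.
- **Other reading:** When gripping the lid knobs, the gripper read about 15 mm instead of 18 mm. The lids held firmly and stayed in place.

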